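# Find the jar whose lid button clicks

## Robot

A 6-joint arm with a two-finger parallel gripper is mounted at the origin on the work surface. World frame = base frame: x ahead of the robot, y to its left, z up, the work surface at z = 0. Lengths are in m, angles in rad, forces in N, time in s.
With the tool pointing down it reaches from about 0.3 to 0.875 m from the base axis. Payload 6.4 kg.
Tool frame: the origin (TCP) lies at the very end of the fingers, on their centre line; the grasp point (between the pads) lies 19 mm behind it; z points along the fingers, y is the direction in which the jaws open and shut (so a half turn about z gives the same grasp; the last joint's range is limited). The gripper opens to 85 mm and grips with 20 to 120 N. Pads are 22 mm wide; open, the fingers measure 114 mm over their backs; the gripper's body (76 mm by 85 mm) begins 54 mm behind the grasp point. The pads swing forward as they close: fully open they stand 13 mm farther back than shut.
Start: joints at [-1.516, 0.181, 1.607, -0, 1.354, -0.206], TCP at [0.148, -0.556, 0.231] pointing down, gripper open.
Joint ranges: [-2.99, 2.99], [-0.89, 2.07], [0.3, 2.58], [-1.14, 4.28], [0, 2.63], [-3.12, 3.12]. Speed limits (rad/s): [2.57, 2.57, 3.01, 3.14, 3.14, 3.14].

## Interface

Orientations are given as a unit quaternion [w, x, y, z].
In Python, from cell import robot, snapshot, camera_info, models gives the robot as it stands. The module is installed in compiled form; this text tells all that it offers.
- The arm moves only by the tool servo_tool, never from a script. Its argument "increments" is a list of rows, each a list of 5 numbers: the opening, from 0 (shut) to 1 (fully open), then the shift along the world's x, y, z in cm, then the turn about the world's z in degrees. A call has 1 to 20 rows; each row is the pose to reach, as a shift and turn from the pose measured when the call began; what a row does not reach only later rows make up. A row lasts 1/12 s, in which the tool goes at most 41.7 mm and 7.16 degrees, less where a joint would pass 70% of its speed; a pose out of reach is approached as far as the arm can. A call with a gripper value outside its range is refused whole. The fingers move at their own pace and stop on an object; "force" is the grip in N (left out, the last holds). Time passes only in rows, so rows that repeat a pose let the fingers close. It gives the time, the measured TCP pose, the force and the opening at its end, in the units of the state.
- robot.state(): the state, without advancing time (a new reading comes with each control period).
- snapshot(name): name is "scene" or "side" or "wrist"; returns (picture, depth): 480x640x3 uint8, red, green, blue; 480x640 float32, m along the optical axis (not along the pixel's ray), 0 where there is no reading.
- camera_info(name): a dict with "fx", "fy", "cx", "cy" (pixels), "cam_to_world" (4x4, takes a point from camera to world coordinates). Camera axes: x right, y up, looking along -z (the intrinsics and any distortion apply to the point x, -y, -z); pixel columns grow to the right and rows downward; lengths in m; the calibration is good to about 2 mm. A picture is of the moment at which its call begins: read the wrist's pose just before it. camera_info takes no time and is no camera call; for the wrist camera it gives the pose at the moment of the call.
- robot.finish_job(): hands the job in, once; it reports no verdict.
Trained networks look in the newest picture that a camera, given by its name, has taken for a name from the list of things; names that differ only in an ending like _2 or _b are one class to them, and where a whole thing is asked for, a point or a joint stands for the part that bears it (a point fixed in the world has none). Each returns a list of dicts, best first, with "confidence" (0 to 1); they miss things now and then, are a little off and sometimes report something else, mostly with a low value. They report only what shows in the picture. A call takes as long as a camera call. They do not tell look-alikes from the thing itself.
- models.find_in(query, camera): "rect" ([left, top, right, bottom] in pixels, round what is visible of it).
- models.mark_of(query, camera): "at" ([column, row] in pixels: a listed point, or the origin of a listed thing).
The state is a dict: "clock": time; "joint_pos": joint angles; "qvel": joint speeds; "joint_torque": joint torques, N m; "tool_pos": TCP position; "orientation": TCP orientation; "contact_force": force on the tool from outside, world axes, zero at the start; "wrist_torque": the same for the moment, N m; "opening": finger opening in m.
Only numpy, scipy, OpenCV 4.12 (cv2) and the standard library are available. Lean on these libraries where they do the work, as an engineer would, in place of code of your own. Each camera call takes 0.05 s, during which the arm holds its last target.

## Task

One of the three closed jars on the bench has lost its vacuum. Press the raised button in the middle of the lids gently, a lid at a time and no harder than a light fingertip push (about 10 N), until you feel which one snaps in with a click and stays in; the sound ones only give springily and must not be forced. Then set that jar upright in the wooden crate, putting it down gently, and leave the sound jars and everything else where they stand.

Things in the scene. Friction and masses are not known exactly. Their poses are not given: they have to be found in the camera images.
- jar_a_mid (a point): Centre, half-way up, of one of three look-alike closed jars: round glass, 60 mm across up to 54 mm high, metal twist-off lid 58 mm across from 62 to 74 mm, 79 mm high in all with the lid's button, about 0.25 kg with its chestnuts. This point is 39 mm above the jar's underside, on its axis; z is the jar's axis. Loose on the bench (height 0).
- jar_b_mid (a point): The same point of the second look-alike jar, same sizes.
- jar_c_mid (a point): The same point of the third look-alike jar, same sizes. The jars change places from start to start.
- button_a_top (a point): Middle of the top of the button of jar a: a shallow metal dome in the middle of the lid, 33 mm across, nearly flat over its middle 16 mm, its top 5 mm above the lid and 40 mm above the jar's half-way point. It moves straight down, to a hard stop. All three look alike at the start. More than 12 N spoils a lid.
- button_b_top (a point): The same point of the button of jar b, same sizes. Feel of a sound lid's button: the force starts at 1 to 1.5 N and only climbs, on some lids softly (1.5 N per mm, to a hard stop 1.5 mm down), on others firmly (10 N per mm), and the button comes back up when let go.
- button_c_top (a point): The same point of the button of jar c, same sizes. Feel of the button of the jar that lost its vacuum: the force climbs from 2 N to a peak of 5 to 6 N about 1.2 mm deep, falls to nothing at 2.8 mm, then the button runs in by itself to its stop 3.6 mm down and stays there when let go. Dropping the jar can pop it out again.
- crate: Open slatted wooden crate, heavy, does not shift, 300 mm along its x, 230 mm along its y, 70 mm high, walls and floor 8 mm thick, empty. Origin at the centre of its underside.
- bottle: Bystander: green glass bottle, 74 mm across, 290 mm high, standing; origin at the centre of its underside.
- empty_jar: Bystander: open empty glass, 72 mm across, 90 mm high; origin at the centre of its underside.
- lid_stack: Bystander: stack of three spare metal lids, 72 mm across, 34 mm high; origin at the centre of its underside.
Not all that is in view belongs to the job. What is shaped like the part that bears jar_b_mid but black is not meant.

How it is judged:
By the outcome, as a careful person would: the job done as asked, in the order asked, and still so for the second after the job is handed in, with the robot touching nothing.
It also fails if it takes over 72 s, if anything falls off the work surface, if the arm or the gripper's body presses on something with over 40 N, if the wrist force passes 120 N, or if a joint passes its speed limit or range.

## Working session

There is one attempt and no reset: what is moved stays moved. The work goes in short steps, Python scripts to look and compute and a tool call to move; the robot and the scene stay as the last step left them, time stands still between calls to the robot, and variables do not carry over. Pictures are saved under pics/ and viewed, and the job is handed in when it is done.

Besides the shell and the picture viewer there is one more tool, called after ">>>" as name(argument=value, ...) on one line, values as JSON. servo_tool: Moves the arm, as the interface text tells. Its arguments: {"type":"object","properties":{"increments":{"type":"array","items":{"type":"array","items":{"type":"number"}}},"force":{"type":"number"}},"required":["increments"]}

```bash
ls; mkdir -p pics; python3 - <<'E'
from cell import robot,snapshot,camera_info,models
import cv2
print(robot.state())
for n in ["scene","side"]:
    p,d=snapshot(n); cv2.imwrite(f"pics/{n}0.png",p[:,:,::-1])
    print(n,camera_info(n))
    for q in ["jar_a_mid","button_a_top","crate","bottle","empty_jar","lid_stack"]:
        try: print(q,models.find_in(q,n)[:5]); print('  mark',models.mark_of(q,n)[:5])
        except Exception as e: print(q,e)
E
```

```text
pics
{'clock': 0.0, 'joint_pos': array([-1.51631440e+00,  1.81586844e-01,  1.60801136e+00,  3.33866261e-05,
        1.35381531e+00, -2.06331512e-01]), 'qvel': array([ 1.45410072e-04,  1.39964073e-04, -6.24065155e-05,  8.58475127e-04,
       -1.03905619e-03, -4.07370034e-04]), 'joint_torque': array([-2.82243105e-03, -4.44877410e+01, -3.51331222e+01, -4.75654888e-04,
        9.09426017e-03, -9.28563935e-06]), 'tool_pos': array([ 0.14825176, -0.55497928,  0.23035679]), 'orientation': array([-9.06569106e-04,  9.91509145e-01,  1.30033789e-01,  8.53093329e-05]), 'contact_force': array([-0.41611432,  0.13411057,  0.69766697]), 'wrist_torque': array([ 0.05731406, -0.01206648, -0.00666787]), 'opening': 0.08512401880126212}
scene {'fx': 512.9916562121642, 'fy': 512.9916562121642, 'cx': 315.34473678067025, 'cy': 239.0745077327441, 'cam_to_world': array([[ 0.39873729, -0.56036179,  0.72594989,  1.49977818],
       [ 0.91694838,  0.23097822, -0.32535323, -0.31089314],
       [ 0.01463691,  0.79538904,  0.60592247,  0.86318077],
       [ 0.        ,  0.        ,  0.        ,  1.        ]])}
jar_a_
[... 1660 characters left out ...]
onfidence': 0.55}, {'rect': [236.9, 195.5, 246.2, 208.1], 'confidence': 0.27}]
  mark [{'at': [388.3, 443.1], 'confidence': 0.93}, {'at': [206.2, 182.0], 'confidence': 0.6}]
bottle [{'rect': [187.9, 84.2, 216.2, 189.5], 'confidence': 0.65}, {'rect': [402.5, 249.5, 436.6, 295.9], 'confidence': 0.62}]
  mark [{'at': [211.3, 183.5], 'confidence': 0.89}]
empty_jar [{'rect': [402.5, 248.5, 437.2, 297.3], 'confidence': 0.8}, {'rect': [233.9, 194.6, 248.1, 206.7], 'confidence': 0.72}]
  mark [{'at': [413.6, 286.6], 'confidence': 0.83}, {'at': [312.1, 253.0], 'confidence': 0.65}]
lid_stack [{'rect': [340.4, 187.7, 370.5, 211.8], 'confidence': 0.6}]
  mark [{'at': [354.2, 206.4], 'confidence': 0.89}]
```

View pics/scene0.png

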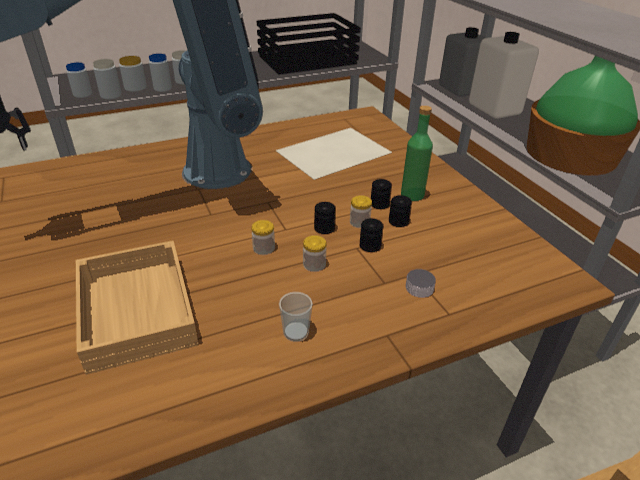

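View pics/side0.png

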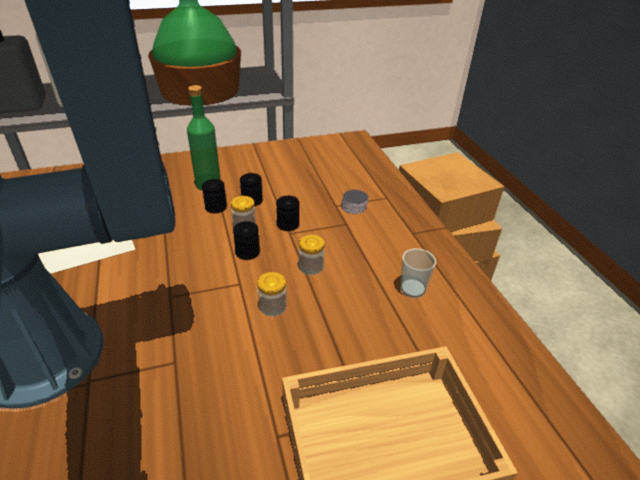

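Jars with yellow lids stand at scene pixels (263,230), (315,245) and (360,204). Four black look-alikes surround the third, at (325,217), (381,193), (400,211) and (371,235), and they are not meant. The crate is at (137,305).

```bash
cat > h.py <<'E'
import numpy as np, cv2
from cell import robot,snapshot,camera_info,models
def cloud(d,ci):
    v,u=np.mgrid[0:480,0:640].astype(float)
    P=np.stack([(u-ci['cx'])/ci['fx']*d,-(v-ci['cy'])/ci['fy']*d,-d],-1)
    M=ci['cam_to_world']; W=P@M[:3,:3].T+M[:3,3]
    W[d<=0]=np.nan
    return W
def circ(x,y):
    A=np.c_[2*x,2*y,np.ones(len(x))]; s=np.linalg.lstsq(A,x*x+y*y,rcond=None)[0]
    return s[0],s[1],np.sqrt(s[2]+s[0]**2+s[1]**2)
E
python3 - <<'E'
from h import *
for n in ["scene","side"]:
    p,d=snapshot(n); ci=camera_info(n); W=cloud(d,ci)
    np.savez(f"/tmp/{n}.npz",p=p,d=d,W=W)
    hsv=cv2.cvtColor(p,cv2.COLOR_RGB2HSV)
    print(n)
    Y=(hsv[...,0]>18)&(hsv[...,0]<32)&(hsv[...,1]>150)&(hsv[...,2]>90)&(W[...,2]>0.055)&(W[...,2]<0.1)
    B=(hsv[...,2]<60)&(W[...,2]>0.06)&(W[...,2]<0.09)&(W[...,0]>0.2)
    for nm,m in (("yellow",Y),("black",B)):
        k,l,s,c=cv2.connectedComponentsWithStats(m.astype(np.uint8))
        for i in range(1,k):
            if s[i,4]<40: continue
            q=W[l==i]; top=q[q[:,2]>np.percentile(q[:,2],40)]
            r=cv2.minEnclosingCircle(top[:,:2].astype(np.float32))
            print(nm,c[i].round(),s[i,4],'zmax',np.percentile(q[:,2],[5,50,95]).round(4),'rng',q.min(0).round(3),q.max(0).round(3),'mec',np.round(r[0],4),round(r[1],4))
    # crate
    for nm,rect in (("crate",[70,235,200,378] if n=="scene" else [275,340,525,480]),):
        q=W[rect[1]:rect[3],rect[0]:rect[2]].reshape(-1,3); q=q[(q[:,2]>0.06)&(q[:,2]<0.08)]
        print(nm,len(q),cv2.minAreaRect(q[:,:2].astype(np.float32)), np.nanmedian(q[:,2]))
    for nm,rect in (("glass",[275,288,320,342] if n=="scene" else [400,246,438,298]),("stack",[400,265,440,300] if n=="scene" else [340,186,371,212]),("bottle",[400,100,437,203]if n=="scene" else [186,84,218,190])):
        q=W[rect[1]:rect[3],rect[0]:rect[2]].reshape(-1,3); q=q[(q[:,2]>0.015)]
        if len(q): print(nm,len(q),np.nanpercentile(q,5,axis=0).round(3),np.nanpercentile(q,95,axis=0).round(3))
E
```

```text
scene
yellow [361. 202.] 221 zmax [0.0706 0.0756 0.0805] rng [0.416 0.272 0.063] [0.474 0.331 0.084] mec [0.4444 0.3002] 0.0285
yellow [262. 227.] 265 zmax [0.0701 0.076  0.0803] rng [ 0.424 -0.024  0.068] [0.485 0.034 0.082] mec [0.4557 0.0049] 0.0291
yellow [314. 243.] 299 zmax [0.0699 0.0756 0.0805] rng [0.539 0.075 0.065] [0.596 0.134 0.084] mec [0.5676 0.1051] 0.0292
black [381. 186.] 221 zmax [0.0623 0.0746 0.0801] rng [0.355 0.373 0.06 ] [0.415 0.429 0.085] mec [0.3847 0.4021] 0.0304
black [401. 203.] 248 zmax [0.0629 0.0751 0.0799] rng [0.455 0.379 0.06 ] [0.515 0.438 0.083] mec [0.4858 0.4063] 0.0298
black [325. 209.] 265 zmax [0.0621 0.0753 0.0805] rng [0.403 0.165 0.06 ] [0.465 0.22  0.084] mec [0.4336 0.1913] 0.0308
black [372. 226.] 292 zmax [0.0632 0.0747 0.0804] rng [0.524 0.246 0.06 ] [0.586 0.303 0.083] mec [0.5559 0.2758] 0.0305
crate 2230 ((0.5638773441314697, -0.3424612283706665), (0.23046328127384186, 0.30744871497154236), 87.0927505493164) 0.07008101541568174
glass 1250 [ 0.735 -0.057  0.023] [0.799 0.003 0.091]
stack 586 [0.724 0.276 0.019] [0.783 0.335 0.038]

[... 624 characters left out ...]
.51  0.431 0.083] mec [0.4832 0.4045] 0.0277
black [213. 186.] 284 zmax [0.0623 0.0757 0.081 ] rng [0.354 0.371 0.06 ] [0.409 0.432 0.085] mec [0.3827 0.4012] 0.0286
black [287. 204.] 298 zmax [0.0616 0.076  0.0811] rng [0.526 0.246 0.06 ] [0.579 0.3   0.082] mec [0.5533 0.2721] 0.0268
black [245. 230.] 383 zmax [0.0622 0.076  0.0804] rng [0.405 0.165 0.06 ] [0.459 0.221 0.083] mec [0.4318 0.1934] 0.0279
crate 3468 ((0.565785825252533, -0.3413282036781311), (0.23209114372730255, 0.30151453614234924), 87.02788543701172) 0.07074879115099486
glass 1294 [ 0.735 -0.059  0.023] [0.797 0.005 0.092]
stack 450 [0.719 0.275 0.018] [0.779 0.334 0.039]
bottle 2782 [0.346 0.421 0.038] [0.452 0.977 0.273]
```

>>> servo_tool(increments=[[0,5,9,0,0],[0,10,18,0,0],[0,16,28,-1,0],[0,22,40,-3,0],[0,28,50,-5,0],[0,30.5,55.9,-6,0],[0,30.5,55.9,-6,0],[0,30.5,55.9,-6,0],[0,30.5,55.9,-6,0],[0,30.5,55.9,-6,0],[0,30.5,55.9,-6,0],[0,30.5,55.9,-6,0],[0,30.5,55.9,-6,0],[0,30.5,55.9,-6,0],[0,30.5,55.9,-6,0],[0,30.5,55.9,-6,0],[0,30.5,55.9,-6,0],[0,30.5,55.9,-6,0]])

```text
clock: 2.9
tool_pos: [0.4532, 0.0042, 0.1711]
orientation: [0.0, 0.991, 0.131, -0.0]
contact_force: [0.1, -0.7, 0.0]
opening: 0.0001
```

```bash
python3 - <<'E'
from h import *
s=robot.state(); ci=camera_info("wrist"); p,d=snapshot("wrist"); W=cloud(d,ci)
cv2.imwrite("pics/wrist1.png",p[:,:,::-1])
q,dd=snapshot("scene"); cv2.imwrite("pics/crop1.png",cv2.resize(q[140:300,230:450],None,fx=3.5,fy=3.5)[:,:,::-1])
print(s['tool_pos'],s['contact_force'])
hsv=cv2.cvtColor(p,cv2.COLOR_RGB2HSV)
Y=(hsv[...,0]>18)&(hsv[...,0]<32)&(hsv[...,1]>150)&(hsv[...,2]>90)&(W[...,2]>0.055)&(W[...,2]<0.1)
k,l,st,c=cv2.connectedComponentsWithStats(Y.astype(np.uint8))
for i in range(1,k):
    if st[i,4]<80: continue
    w=W[l==i]; t=w[w[:,2]>0.069]
    print(c[i],st[i],cv2.minEnclosingCircle(t[:,:2].astype(np.float32)),np.percentile(w[:,2],[5,50,95,99]))
E
```

```text
[0.45318999 0.0041554  0.17110137] [ 0.12089216 -0.69108455  0.01933218]
```

```bash
ls pics
```

```text
crop1.png
scene0.png
side0.png
wrist1.png
```

View pics/wrist1.png

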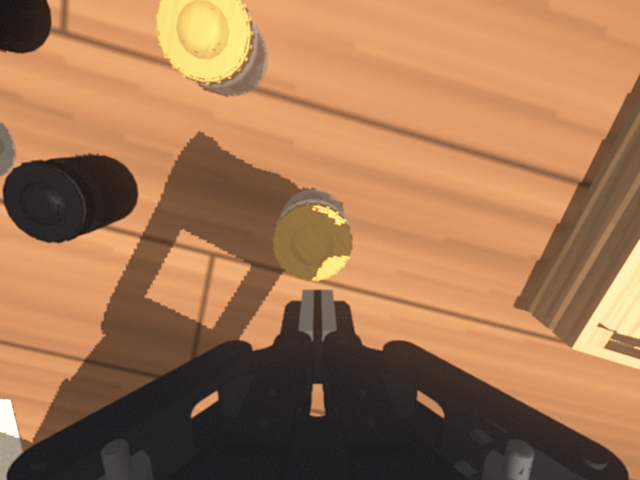

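View pics/crop1.png

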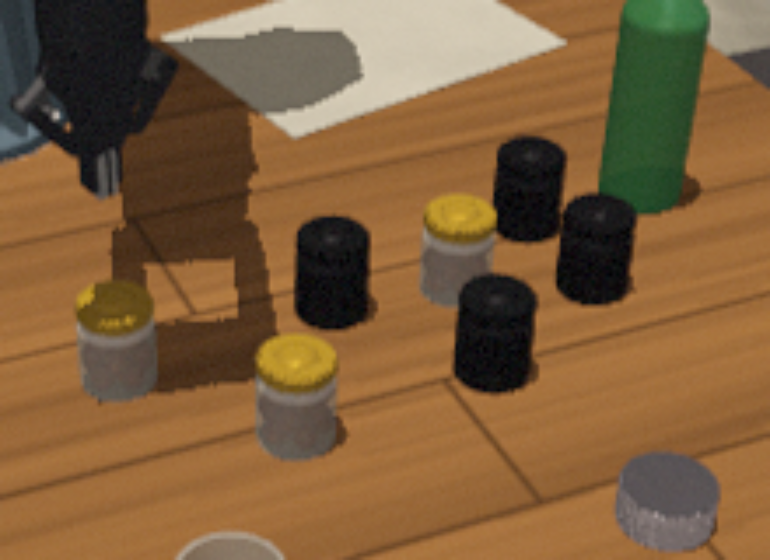

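The crop shows the three yellow-lidded jars at (115,340), (297,395) and (458,250) and the black decoys. My colour mask found no lids in the wrist view, so I'm checking its depth.

```bash
python3 - <<'E'
from h import *
ci=camera_info("wrist"); p,d=snapshot("wrist"); W=cloud(d,ci)
print(ci)
hsv=cv2.cvtColor(p,cv2.COLOR_RGB2HSV)
for u,v in [(312,240),(203,25),(335,262),(450,100)]: print(u,v,p[v,u],hsv[v,u],d[v,u],W[v,u])
for J in [(0.4535,0.0045,.079),(.567,.1035,.079)]:
    M=ci['cam_to_world']; q=M[:3,:3].T@(np.array(J)-M[:3,3]); print(ci['cx']+ci['fx']*q[0]/-q[2], ci['cy']-ci['fy']*q[1]/-q[2])
m=(W[...,2]>0.068)&(W[...,2]<0.084)
k,l,st,c=cv2.connectedComponentsWithStats(m.astype(np.uint8))
for i in range(1,k):
    if st[i,4]<300: continue
    t=W[l==i]
    print(c[i],st[i],cv2.minEnclosingCircle(t[:,:2].astype(np.float32)),np.percentile(t[:,2],[5,50,95,99]))
E
```

```text
{'fx': 346.46709482521857, 'fy': 346.46709482521857, 'cx': 317.12485483440435, 'cy': 242.7439863159129, 'cam_to_world': array([[ 2.57633585e-01,  9.23832286e-01,  2.83123371e-01,
         5.24900041e-01],
       [-9.66242639e-01,  2.46230307e-01,  7.58010432e-02,
         2.08742754e-02],
       [ 3.13896391e-04, -2.93094767e-01,  9.56083343e-01,
         3.14133699e-01],
       [ 0.00000000e+00,  0.00000000e+00,  0.00000000e+00,
         1.00000000e+00]])}
312 240 [154 119  67] [ 18 144 154] 0.24551134 [0.45625076 0.00625199 0.07883336]
203 25 [254 236 135] [ 25 119 254] 0.20535155 [0.56856056 0.10244475 0.07995329]
335 262 [254 240 139] [ 26 115 254] 0.25437444 [ 0.443201   -0.01456951  0.07507833]
450 100 [222 154 103] [ 13 137 222] 0.29247868 [ 0.58231376 -0.08000821 -0.00078325]
313.40033471891275 244.25928185646939
201.31890233741 27.85502455866066
[202.32156162  37.07420653] [ 153    0   98   85 6711] ((0.5663990378379822, 0.10593371093273163), 0.030043836683034897) [0.07284121 0.07531066 0.07959881 0.0802792 ]
[ 44.94274607 201.01484361] [   1  160   90   83 5659] ((0.43242397904396057, 0.19485639035701752), 0.030318258330225945) [0.07152311 0.07507496 0.07934795 0.08008105]
[310.41360714 240.64841319] [ 270  202   81   78 4821] ((0.45226404070854187, 0.006515205837786198), 0.02980900928378105) [0.07312642 0.07516743 0.07944593 0.08013645]
[606.66625259 314.12712215] [ 569  231   71  136 2415] ((0.46954089403152466, -0.2537921965122223), 0.05978531390428543) [0.06857996 0.07002813 0.0711526  0.07153776]
```

>>> servo_tool(increments=[[0,0,0.1,-3,0],[0,0,0.1,-6,0],[0,0,0.1,-8,0],[0,0,0.1,-8.8,0],[0,0,0.1,-8.8,0],[0,0,0.1,-8.8,0],[0,0,0.1,-8.8,0]])

```text
clock: 3.63
tool_pos: [0.4542, 0.0027, 0.085]
orientation: [0.001, 0.992, 0.129, 0.001]
contact_force: [0.2, 0.2, 0.3]
opening: -0.0
```

>>> servo_tool(increments=[[0,0,0,-0.05,0],[0,0,0,-0.1,0],[0,0,0,-0.1,0]])

```text
clock: 3.88
tool_pos: [0.455, 0.0025, 0.0849]
orientation: [0.001, 0.992, 0.129, 0.002]
contact_force: [-0.0, 0.8, -0.5]
opening: -0.0001
```

```bash
python3 - <<'E'
from h import *
for i in range(3):
    s=robot.state(); print(s['clock'],s['tool_pos'],s['contact_force'],s['joint_pos'],s['qvel'])
E
```

```text
3.8833 [0.45501916 0.00247198 0.08490523] [-0.0016973   0.79616023 -0.50659095] [-2.56183166e-01  1.07662331e-01  2.02192011e+00 -4.12974027e-04
  1.00717932e+00  1.05612291e+00] [0.00247099 0.00435664 0.00733274 0.0003804  0.00017543 0.00022405]
3.8833 [0.45501916 0.00247198 0.08490523] [-0.0016973   0.79616023 -0.50659095] [-2.56183166e-01  1.07662331e-01  2.02192011e+00 -4.12974027e-04
  1.00717932e+00  1.05612291e+00] [0.00247099 0.00435664 0.00733274 0.0003804  0.00017543 0.00022405]
3.8833 [0.45501916 0.00247198 0.08490523] [-0.0016973   0.79616023 -0.50659095] [-2.56183166e-01  1.07662331e-01  2.02192011e+00 -4.12974027e-04
  1.00717932e+00  1.05612291e+00] [0.00247099 0.00435664 0.00733274 0.0003804  0.00017543 0.00022405]
```

>>> servo_tool(increments=[[0,0,0,-0.1,0],[0,0,0,-0.1,0],[0,0,0,-0.1,0],[0,0,0,-0.1,0]])

```text
clock: 4.22
tool_pos: [0.455, 0.0025, 0.0839]
orientation: [0.001, 0.992, 0.129, 0.002]
contact_force: [0.4, -0.0, 1.1]
opening: -0.0003
```

```bash
python3 - <<'E'
from h import *
for i in range(1):
    s=robot.state(); print(s['clock'],s['tool_pos'],s['contact_force'],s['joint_pos'],s['qvel'])
E
```

```text
4.2167 [0.45498932 0.00253538 0.08389167] [ 0.35863296 -0.04607567  1.13290249] [-2.56044111e-01  1.09499647e-01  2.02245476e+00 -4.40889166e-04
  1.00483520e+00  1.05612739e+00] [-1.67087526e-04  9.52414511e-05  1.09518952e-03  2.45115690e-04
  2.96874021e-05  4.33375766e-04]
```

>>> servo_tool(increments=[[0,-0.2,0.3,0,0],[0,-0.2,0.3,-0.2,0],[0,-0.2,0.3,-0.3,0],[0,-0.2,0.3,-0.3,0],[0,-0.2,0.3,-0.3,0]])

```text
clock: 4.63
tool_pos: [0.4529, 0.0056, 0.0807]
orientation: [0.001, 0.992, 0.129, 0.002]
contact_force: [-0.0, 0.7, 0.7]
opening: -0.0001
```

>>> servo_tool(increments=[[0,0,0,-0.05,0],[0,0,0,-0.05,0]])

```text
clock: 4.8
tool_pos: [0.4528, 0.0056, 0.0802]
orientation: [0.001, 0.992, 0.129, 0.002]
contact_force: [-0.0, -0.0, 0.7]
opening: 0.0005
```

>>> servo_tool(increments=[[0,0,0,-0.05,0],[0,0,0,-0.05,0]])

```text
clock: 4.97
tool_pos: [0.4528, 0.0055, 0.0796]
orientation: [0.001, 0.992, 0.129, 0.002]
contact_force: [-0.0, -0.9, -0.2]
opening: -0.0003
```

>>> servo_tool(increments=[[0,0,0,-0.03,0],[0,0,0,-0.03,0],[0,0,0,-0.03,0]])

```text
clock: 5.22
tool_pos: [0.4528, 0.0055, 0.0792]
orientation: [0.001, 0.992, 0.129, 0.002]
contact_force: [-0.2, -0.2, 0.5]
opening: -0.0002
```

>>> servo_tool(increments=[[0,0,0,-0.03,0],[0,0,0,-0.03,0],[0,0,0,-0.03,0]])

```text
clock: 5.47
tool_pos: [0.4529, 0.0055, 0.079]
orientation: [0.001, 0.992, 0.129, 0.002]
contact_force: [0.4, -0.5, 1.3]
opening: -0.0
```

>>> servo_tool(increments=[[0,0,0,-0.03,0],[0,0,0,-0.03,0],[0,0,0,-0.03,0]])

```text
clock: 5.72
tool_pos: [0.4528, 0.0055, 0.0787]
orientation: [0.001, 0.992, 0.129, 0.002]
contact_force: [-0.8, 0.7, 1.6]
opening: -0.0001
```

>>> servo_tool(increments=[[0,0,0,-0.03,0],[0,0,0,-0.03,0],[0,0,0,-0.03,0]])

```text
clock: 5.97
tool_pos: [0.4529, 0.0055, 0.0785]
orientation: [0.001, 0.992, 0.129, 0.002]
contact_force: [-0.8, 0.6, 1.8]
opening: 0.0003
```

>>> servo_tool(increments=[[0,0,0,-0.03,0],[0,0,0,-0.03,0],[0,0,0,-0.03,0]])

```text
clock: 6.22
tool_pos: [0.4529, 0.0055, 0.0782]
orientation: [0.001, 0.992, 0.129, 0.002]
contact_force: [-0.1, 0.5, 2.0]
opening: -0.0001
```

>>> servo_tool(increments=[[0,0,0,-0.03,0],[0,0,0,-0.03,0],[0,0,0,-0.03,0]])

```text
clock: 6.47
tool_pos: [0.4529, 0.0055, 0.0779]
orientation: [0.001, 0.992, 0.129, 0.002]
contact_force: [-0.5, 1.1, 2.2]
opening: 0.0002
```

>>> servo_tool(increments=[[0,0,0,-0.02,0],[0,0,0,-0.02,0],[0,0,0,-0.02,0]])

```text
clock: 6.72
tool_pos: [0.4529, 0.0055, 0.0777]
orientation: [0.001, 0.992, 0.129, 0.002]
contact_force: [-0.2, 1.0, 3.1]
opening: -0.0003
```

>>> servo_tool(increments=[[0,0,0,-0.02,0],[0,0,0,-0.02,0],[0,0,0,-0.02,0]])

```text
clock: 6.97
tool_pos: [0.4529, 0.0055, 0.0776]
orientation: [0.001, 0.992, 0.129, 0.002]
contact_force: [-0.9, 0.1, 3.3]
opening: 0.0004
```

>>> servo_tool(increments=[[0,0,0,-0.02,0],[0,0,0,-0.02,0],[0,0,0,-0.02,0]])

```text
clock: 7.22
tool_pos: [0.4529, 0.0055, 0.0775]
orientation: [0.001, 0.992, 0.129, 0.002]
contact_force: [-2.6, -0.8, 4.7]
opening: -0.0002
```

>>> servo_tool(increments=[[0,0,0,-0.01,0],[0,0,0,-0.01,0],[0,0,0,-0.01,0]])

```text
clock: 7.47
tool_pos: [0.4529, 0.0055, 0.0775]
orientation: [0.001, 0.992, 0.129, 0.002]
contact_force: [-2.7, 1.1, 4.7]
opening: -0.0004
```

Jar 1 at (0.453,0.005) climbs softly to a hard stop about 1.6 mm down, with no peak or collapse, so it is sound. Jar 2 is next.

>>> servo_tool(increments=[[0,0,0,1,0],[0,0,0,2,0],[0,4,3.5,2,0],[0,7,6,2,0],[0,11.4,9.9,2,0],[0,11.4,9.9,2,0],[0,11.4,9.9,2,0],[0,11.4,9.9,2,0]])

```text
clock: 8.13
tool_pos: [0.5677, 0.1054, 0.0981]
orientation: [0.001, 0.991, 0.13, 0.002]
contact_force: [-0.5, 0.8, 0.4]
opening: 0.0
```

```bash
python3 - <<'E'
from h import *
ci=camera_info("wrist"); p,d=snapshot("wrist"); W=cloud(d,ci)
cv2.imwrite("pics/wrist2.png",p[:,:,::-1]); print(robot.state()['tool_pos'])
m=(W[...,2]>0.068)&(W[...,2]<0.084)
k,l,st,c=cv2.connectedComponentsWithStats(m.astype(np.uint8))
for i in range(1,k):
    if st[i,4]<300: continue
    t=W[l==i]
    print(c[i],st[i],cv2.minEnclosingCircle(t[:,:2].astype(np.float32)),np.percentile(t[:,2],[5,50,95,99]))
E
```

```text
[0.56668294 0.10468545 0.09768421]
[ 16.90621079 231.56493099] [   0  176   44  105 3188] ((0.5547312498092651, 0.2658367156982422), 0.02776286005973816) [0.06912076 0.07433006 0.07582513 0.07632318]
[312.830879   270.90223167] [ 258  229  112   95 6587] ((0.56708163022995, 0.10593313723802567), 0.029778355732560158) [0.07249588 0.07505044 0.07923605 0.07988235]
```

View pics/wrist2.png

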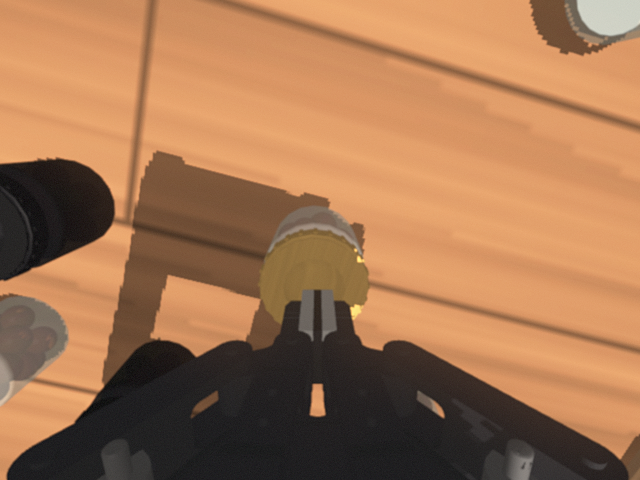

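The wrist view shows jar 2's lid at (313,271), under the fingertips. It measures (0.567,0.105), about 0.5 mm from the tool.

>>> servo_tool(increments=[[0,0,0,-0.6,0],[0,0,0,-1.2,0],[0,0,0,-1.6,0],[0,0,0,-1.6,0],[0,0,0,-1.6,0]])

```text
clock: 8.6
tool_pos: [0.566, 0.1042, 0.0812]
orientation: [0.001, 0.992, 0.129, 0.001]
contact_force: [0.4, -0.2, 0.3]
opening: -0.0002
```

>>> servo_tool(increments=[[0,0,0,-0.05,0],[0,0,0,-0.05,0],[0,0,0,-0.05,0]])

```text
clock: 8.85
tool_pos: [0.5661, 0.1041, 0.0808]
orientation: [0.001, 0.992, 0.129, 0.001]
contact_force: [0.1, -0.1, 0.6]
opening: -0.0005
```

>>> servo_tool(increments=[[0,0,0,-0.05,0],[0,0,0,-0.05,0],[0,0,0,-0.05,0]])

```text
clock: 9.1
tool_pos: [0.5662, 0.1041, 0.0804]
orientation: [0.001, 0.992, 0.129, 0.001]
contact_force: [-0.5, 0.0, 1.3]
opening: -0.0001
```

>>> servo_tool(increments=[[0,0,0,-0.05,0],[0,0,0,-0.05,0],[0,0,0,-0.05,0]])

```text
clock: 9.35
tool_pos: [0.5661, 0.1042, 0.0799]
orientation: [0.001, 0.992, 0.129, 0.001]
contact_force: [-0.1, 0.6, 0.9]
opening: 0.0
```

>>> servo_tool(increments=[[0,0,0,-0.03,0],[0,0,0,-0.03,0],[0,0,0,-0.03,0]])

```text
clock: 9.6
tool_pos: [0.5661, 0.1042, 0.0795]
orientation: [0.001, 0.992, 0.129, 0.001]
contact_force: [0.1, 1.1, 0.0]
opening: 0.0003
```

>>> servo_tool(increments=[[0,0,0,-0.03,0],[0,0,0,-0.03,0],[0,0,0,-0.03,0]])

```text
clock: 9.85
tool_pos: [0.5661, 0.1042, 0.0792]
orientation: [0.001, 0.992, 0.129, 0.001]
contact_force: [-0.6, 0.9, 0.2]
opening: -0.0001
```

>>> servo_tool(increments=[[0,0,0,-0.03,0],[0,0,0,-0.03,0],[0,0,0,-0.03,0]])

```text
clock: 10.1
tool_pos: [0.5662, 0.1042, 0.0791]
orientation: [0.001, 0.992, 0.129, 0.001]
contact_force: [-1.4, 0.2, 1.7]
opening: 0.0007
```

>>> servo_tool(increments=[[0,0,0,-0.02,0],[0,0,0,-0.02,0],[0,0,0,-0.02,0]])

```text
clock: 10.35
tool_pos: [0.5662, 0.1042, 0.079]
orientation: [0.001, 0.992, 0.129, 0.001]
contact_force: [-1.2, 0.9, 2.7]
opening: 0.0001
```

>>> servo_tool(increments=[[0,0,0,-0.02,0],[0,0,0,-0.02,0],[0,0,0,-0.02,0]])

```text
clock: 10.6
tool_pos: [0.5662, 0.1042, 0.0789]
orientation: [0.001, 0.992, 0.129, 0.001]
contact_force: [-0.7, 0.2, 3.7]
opening: -0.0003
```

>>> servo_tool(increments=[[0,0,0,-0.02,0],[0,0,0,-0.02,0],[0,0,0,-0.02,0]])

```text
clock: 10.85
tool_pos: [0.5662, 0.1042, 0.0788]
orientation: [0.001, 0.992, 0.129, 0.001]
contact_force: [-1.0, -0.9, 4.0]
opening: -0.0003
```

>>> servo_tool(increments=[[0,0,0,-0.02,0],[0,0,0,-0.02,0],[0,0,0,-0.02,0]])

```text
clock: 11.1
tool_pos: [0.5662, 0.1042, 0.0787]
orientation: [0.001, 0.992, 0.129, 0.001]
contact_force: [-2.6, -0.5, 6.3]
opening: 0.0003
```

>>> servo_tool(increments=[[0,0,0,-0.02,0],[0,0,0,-0.02,0],[0,0,0,-0.02,0]])

```text
clock: 11.35
tool_pos: [0.5662, 0.1042, 0.0786]
orientation: [0.001, 0.992, 0.129, 0.001]
contact_force: [-2.9, -0.9, 5.7]
opening: 0.0002
```

>>> servo_tool(increments=[[0,0,0,-0.02,0],[0,0,0,-0.02,0],[0,0,0,-0.02,0]])

```text
clock: 11.6
tool_pos: [0.5663, 0.1042, 0.0786]
orientation: [0.001, 0.992, 0.129, 0.001]
contact_force: [-2.2, -0.1, 6.1]
opening: -0.0001
```

>>> servo_tool(increments=[[0,0,0,-0.03,0],[0,0,0,-0.04,0],[0,0,0,-0.04,0]])

```text
clock: 11.85
tool_pos: [0.5663, 0.1042, 0.0786]
orientation: [0.001, 0.992, 0.129, 0.001]
contact_force: [-4.0, -0.5, 6.1]
opening: -0.0
```

>>> servo_tool(increments=[[0,-0.03,0,-0.04,0],[0,-0.03,0,-0.06,0],[0,-0.03,0,-0.06,0]])

```text
clock: 12.1
tool_pos: [0.5662, 0.1042, 0.0784]
orientation: [0.001, 0.992, 0.129, 0.002]
contact_force: [-2.6, 0.1, 7.6]
opening: -0.0001
```

Jar 2 reached 7.6 N at about 0.8 mm (roughly 10 N/mm) without giving way, so it is firm and sound. Next is jar 3, between the black ones.

>>> servo_tool(increments=[[0,0,0,1.5,0],[0,0,0,3.5,0],[0,-3,4,4,0],[0,-5,8,4,0],[0,-7,11.5,4,0],[0,-9.5,15,4,0],[0,-12.2,19.6,4,0],[0,-12.2,19.6,4,0],[0,-12.2,19.6,4,0],[0,-12.2,19.6,4,0]])

```text
clock: 12.93
tool_pos: [0.4434, 0.3012, 0.118]
orientation: [0.001, 0.991, 0.131, 0.002]
contact_force: [-0.1, 0.2, -0.1]
opening: 0.0003
```

```bash
python3 - <<'E'
from h import *
ci=camera_info("wrist"); p,d=snapshot("wrist"); W=cloud(d,ci)
cv2.imwrite("pics/wrist3.png",p[:,:,::-1]); print(robot.state()['tool_pos'])
m=(W[...,2]>0.068)&(W[...,2]<0.084)
k,l,st,c=cv2.connectedComponentsWithStats(m.astype(np.uint8))
for i in range(1,k):
    if st[i,4]<300: continue
    t=W[l==i]
    print(c[i],st[i],cv2.minEnclosingCircle(t[:,:2].astype(np.float32)),np.percentile(t[:,2],[5,50,95,99]))
E
```

```text
[0.44422441 0.30026928 0.11812534]
[417.70991453  78.86188034] [  358    14   120   130 11700] ((0.5538127422332764, 0.2774440050125122), 0.029927583411335945) [0.07321026 0.07519334 0.07943588 0.08013995]
[136.09966777 148.64139144] [   79    91   117   116 10234] ((0.4834134578704834, 0.4095030426979065), 0.03018787130713463) [0.07281831 0.07516086 0.07941562 0.08008845]
[311.38753728 261.54339978] [ 262  219  101   88 6371] ((0.44278594851493835, 0.3029811978340149), 0.029988164082169533) [0.07290834 0.07516058 0.07942352 0.08000524]
[128.15353182 316.8219498 ] [  78  272  101   90 6852] ((0.3827941417694092, 0.40304452180862427), 0.03006037510931492) [0.07156228 0.07508938 0.07932151 0.07994056]
[475.50022855 324.89547463] [ 426  281   99   88 6563] ((0.432182252407074, 0.19576454162597656), 0.030123408883810043) [0.07163466 0.07508491 0.0792976  0.07989785]
```

View pics/wrist3.png

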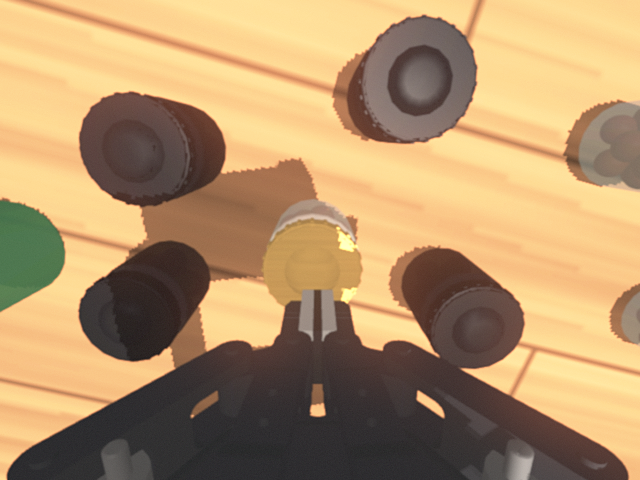

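The yellow lid of jar 3 is at (312,262), under the tool, measured at about (0.443,0.301). The four black jars around it are well clear of the shut fingers.

>>> servo_tool(increments=[[0,0,0,-1.5,0],[0,0,0,-3,0],[0,-0.05,0.05,-3.6,0],[0,-0.05,0.05,-3.7,0],[0,-0.05,0.05,-3.7,0],[0,-0.05,0.05,-3.7,0]])

```text
clock: 13.48
tool_pos: [0.4446, 0.3004, 0.0817]
orientation: [0.001, 0.992, 0.13, 0.002]
contact_force: [-0.4, 0.7, 0.1]
opening: -0.0
```

>>> servo_tool(increments=[[0,0,0,-0.05,0],[0,0,0,-0.05,0],[0,0,0,-0.05,0]])

```text
clock: 13.73
tool_pos: [0.4451, 0.3005, 0.0818]
orientation: [0.001, 0.992, 0.129, 0.003]
contact_force: [-0.1, 0.5, -0.2]
opening: -0.0002
```

>>> servo_tool(increments=[[0,0,0,-0.05,0],[0,0,0,-0.05,0],[0,0,0,-0.05,0]])

```text
clock: 13.98
tool_pos: [0.4451, 0.3006, 0.0815]
orientation: [0.001, 0.992, 0.13, 0.003]
contact_force: [0.1, 1.1, -0.0]
opening: -0.0001
```

>>> servo_tool(increments=[[0,0,0,-0.04,0],[0,0,0,-0.04,0],[0,0,0,-0.04,0]])

```text
clock: 14.23
tool_pos: [0.445, 0.3006, 0.081]
orientation: [0.001, 0.992, 0.13, 0.003]
contact_force: [-1.0, 0.9, 0.2]
opening: -0.0
```

>>> servo_tool(increments=[[0,-0.1,0.05,-0.05,0],[0,-0.15,0.05,-0.1,0],[0,-0.15,0.05,-0.1,0]])

```text
clock: 14.48
tool_pos: [0.4433, 0.3011, 0.0798]
orientation: [0.001, 0.992, 0.13, 0.003]
contact_force: [-0.8, 0.4, 1.1]
opening: -0.0003
```

>>> servo_tool(increments=[[0,0,0,-0.05,0],[0,0,0,-0.05,0],[0,0,0,-0.05,0]])

```text
clock: 14.73
tool_pos: [0.4432, 0.3011, 0.0793]
orientation: [0.001, 0.992, 0.13, 0.002]
contact_force: [-0.2, -0.3, -0.1]
opening: -0.0002
```

>>> servo_tool(increments=[[0,0,0,-0.03,0],[0,0,0,-0.03,0],[0,0,0,-0.03,0]])

```text
clock: 14.98
tool_pos: [0.4433, 0.3011, 0.079]
orientation: [0.001, 0.992, 0.13, 0.003]
contact_force: [-0.3, 0.1, 0.3]
opening: 0.0003
```

>>> servo_tool(increments=[[0,0,0,-0.03,0],[0,0,0,-0.03,0],[0,0,0,-0.03,0]])

```text
clock: 15.23
tool_pos: [0.4433, 0.3011, 0.0789]
orientation: [0.001, 0.992, 0.13, 0.003]
contact_force: [-0.9, -0.1, 3.0]
opening: 0.0
```

>>> servo_tool(increments=[[0,0,0,-0.03,0],[0,0,0,-0.03,0],[0,0,0,-0.03,0]])

```text
clock: 15.48
tool_pos: [0.4433, 0.3012, 0.0787]
orientation: [0.001, 0.992, 0.13, 0.003]
contact_force: [-2.1, -0.3, 3.4]
opening: 0.0001
```

>>> servo_tool(increments=[[0,0,0,-0.03,0],[0,0,0,-0.03,0],[0,0,0,-0.03,0]])

```text
clock: 15.73
tool_pos: [0.4433, 0.3012, 0.0785]
orientation: [0.001, 0.992, 0.13, 0.003]
contact_force: [-1.2, -1.1, 4.2]
opening: -0.0004
```

>>> servo_tool(increments=[[0,0,0,-0.03,0],[0,0,0,-0.03,0],[0,0,0,-0.03,0]])

```text
clock: 15.98
tool_pos: [0.4433, 0.3011, 0.0782]
orientation: [0.001, 0.992, 0.13, 0.003]
contact_force: [-1.1, -1.5, 5.1]
opening: 0.0
```

>>> servo_tool(increments=[[0,0,0,-0.04,0],[0,0,0,-0.04,0],[0,0,0,-0.04,0]])

```text
clock: 16.23
tool_pos: [0.4433, 0.3012, 0.0779]
orientation: [0.001, 0.992, 0.13, 0.003]
contact_force: [-1.8, -1.5, 5.5]
opening: -0.0002
```

>>> servo_tool(increments=[[0,0,0,-0.04,0],[0,0,0,-0.04,0],[0,0,0,-0.04,0]])

```text
clock: 16.48
tool_pos: [0.4433, 0.3012, 0.0775]
orientation: [0.001, 0.992, 0.13, 0.003]
contact_force: [-2.2, -0.5, 4.8]
opening: -0.0001
```

Past the peak and falling, which is the snap. I'll follow it through in small steps.

>>> servo_tool(increments=[[0,0,0,-0.05,0],[0,0,0,-0.05,0],[0,0,0,-0.05,0]])

```text
clock: 16.73
tool_pos: [0.4433, 0.3011, 0.0767]
orientation: [0.001, 0.992, 0.13, 0.003]
contact_force: [-0.7, -0.4, 2.3]
opening: -0.0001
```

>>> servo_tool(increments=[[0,0,0,-0.05,0],[0,0,0,-0.05,0],[0,0,0,-0.05,0]])

```text
clock: 16.98
tool_pos: [0.4432, 0.3011, 0.0759]
orientation: [0.001, 0.992, 0.13, 0.002]
contact_force: [0.8, 0.1, -0.8]
opening: 0.0
```

>>> servo_tool(increments=[[0,0,0,-0.04,0],[0,0,0,-0.04,0],[0,0,0,-0.04,0]])

```text
clock: 17.23
tool_pos: [0.4432, 0.3011, 0.0754]
orientation: [0.001, 0.992, 0.13, 0.002]
contact_force: [-0.2, -0.3, 0.7]
opening: 0.0
```

Jar 3 peaked at about 5.5 N near 1.1 mm, then collapsed to nothing and ran in to 3.6 mm, so it is the failed jar. I'll retract, and turn the jaws to 28° to pass between the black neighbours.

>>> servo_tool(increments=[[0,0,0,1.5,0],[0,0,0,4,0],[0,0,0,6.5,7],[0,0,0,7,14],[0,0,0,7,21],[0,0,0,7,28],[0,0,0,7,35],[0,0,0,7,42],[0,0,0,7,49],[0,0,0,7,56],[0,0,0,7,63],[1,0,0,7,70],[1,0,0,7,77],[1,0,0,7,84],[1,0,0,7,91],[1,0,0,7,98],[1,0,0,7,103],[1,0,0,7,103],[1,0,0,7,103]])

```text
clock: 18.82
tool_pos: [0.4432, 0.301, 0.1453]
orientation: [-0.001, 0.517, 0.856, 0.002]
contact_force: [0.4, 0.6, -0.2]
opening: 0.0854
```

```bash
python3 - <<'E'
from h import *
ci=camera_info("wrist"); p,d=snapshot("wrist"); W=cloud(d,ci)
cv2.imwrite("pics/wrist4.png",p[:,:,::-1]); s=robot.state(); print(s['tool_pos'],s['joint_pos'],s['orientation'],s['opening'])
m=(W[...,2]>0.068)&(W[...,2]<0.084)
k,l,st,c=cv2.connectedComponentsWithStats(m.astype(np.uint8))
for i in range(1,k):
    if st[i,4]<300: continue
    t=W[l==i]
    print(c[i],st[i],cv2.minEnclosingCircle(t[:,:2].astype(np.float32)),np.percentile(t[:,2],[5,50,95,99]))
for n in ["scene","side"]:
    p,d=snapshot(n); W=cloud(d,camera_info(n))
    for J in [(.4437,.3005),(.5667,.1042),(.4535,.005)]:
        r=np.hypot(W[...,0]-J[0],W[...,1]-J[1])
        m=(r<.008)&(W[...,2]>.06)&(W[...,2]<.09)
        R=(r<.035)&(W[...,2]>.068)&(W[...,2]<.09)
        print(n,J,m.sum(),np.median(W[m][:,2]) if m.sum() else None, cv2.minEnclosingCircle(W[R][:,:2].astype(np.float32)) if R.sum() else None)
E
```

```text
[0.44319948 0.30106409 0.14536858] [ 0.37203633  0.186706    1.78548511  0.00531682  1.16696198 -0.11399571] [-0.00119324  0.51706764  0.85594017  0.00245889] 0.08535294686663485
[307.42143012  51.64605521] [ 255    0  106  110 9202] ((0.3822123110294342, 0.40354418754577637), 0.029849205166101456) [0.07333045 0.07524024 0.07943782 0.08017244]
[462.90297767 128.29615385] [ 412   76  102  105 8060] ((0.48344239592552185, 0.4102274477481842), 0.03005753643810749) [0.0729848  0.07516295 0.0793854  0.08010973]
[319.11814489 249.20954638] [ 275  206   90   87 5908] ((0.44275784492492676, 0.303345263004303), 0.02977531962096691) [0.07314099 0.07486257 0.07602877 0.07654269]
[412.93139629 353.34221146] [ 397  315   38   69 1239] ((0.5467313528060913, 0.2725556492805481), 0.027810808271169662) [0.07000257 0.07463793 0.07597633 0.07690141]
[241.17976978 367.17976978] [ 202  329   77   74 4083] ((0.43212375044822693, 0.1967286467552185), 0.029767507687211037) [0.07183329 0.07514277 0.07933759 0.07995697]
scene (0.4437, 0.3005) 13 0.07600709426347318 ((0.4439886212348938, 0.30264246463775635), 0.03287120908498764)
scene (0.5667, 0.1042) 20 0.07973211980433526 ((0.5677347183227539, 0.1046643853187561), 0.030728893354535103)
scene (0.4535, 0.005) 21 0.0795931255143213 ((0.4527750611305237, 0.006196893751621246), 0.031148148700594902)
side (0.4437, 0.3005) 17 0.07670773808238485 ((0.44422292709350586, 0.2995547652244568), 0.030536090955138206)
side (0.5667, 0.1042) 29 0.08064170979298146 ((0.5679367780685425, 0.10447900742292404), 0.030845025554299355)
side (0.4535, 0.005) 36 0.0805048345568612 ((0.45296818017959595, 0.006763834040611982), 0.03126959130167961)
```

View pics/wrist4.png

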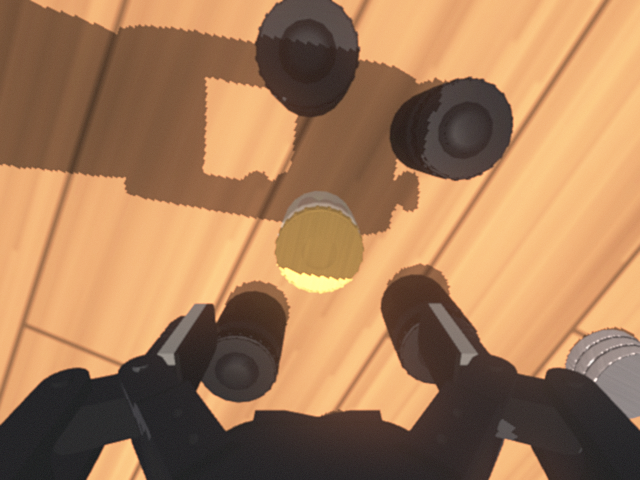

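Depth confirms it: jar 3's button stays in at 0.076, while the other two are at 0.080. The jaws at about 28° clear the black jars, so I'm descending with the jaws open.

>>> servo_tool(increments=[[1,0,0,-2.5,0],[1,0,0,-5,0],[1,0,0,-7,0],[1,0,0,-9,0],[1,0,0,-11,0],[1,0,0,-12,0],[1,0,0,-12.5,0],[1,0,0,-12.7,0],[1,0,0,-12.7,0]])

```text
clock: 19.72
tool_pos: [0.4435, 0.3012, 0.0187]
orientation: [-0.001, 0.517, 0.856, 0.003]
contact_force: [-0.6, -1.2, 0.2]
opening: 0.0854
```

```bash
python3 - <<'E'
from h import *
p,d=snapshot("wrist"); cv2.imwrite("pics/wrist5.png",p[:,:,::-1]); q,d=snapshot("side"); cv2.imwrite("pics/side5.png",cv2.resize(q[140:290,150:350],None,fx=4,fy=4)[:,:,::-1])
print(robot.state()['tool_pos'],robot.state()['contact_force'])
E
```

```text
[0.44411204 0.30144378 0.01948413] [-0.81180412  0.9689092  -0.26106613]
```

View pics/wrist5.png

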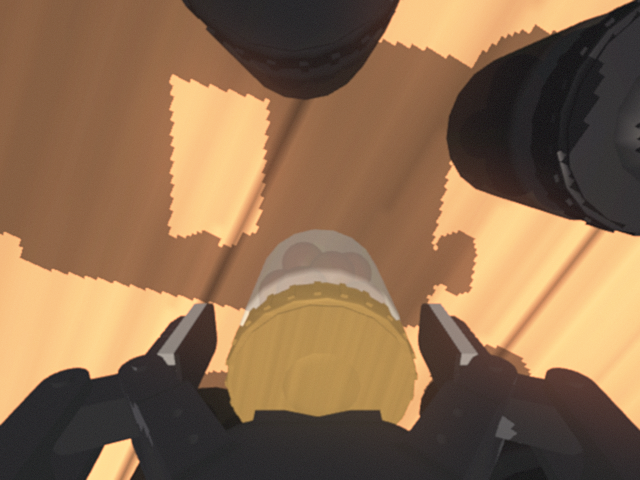

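View pics/side5.png

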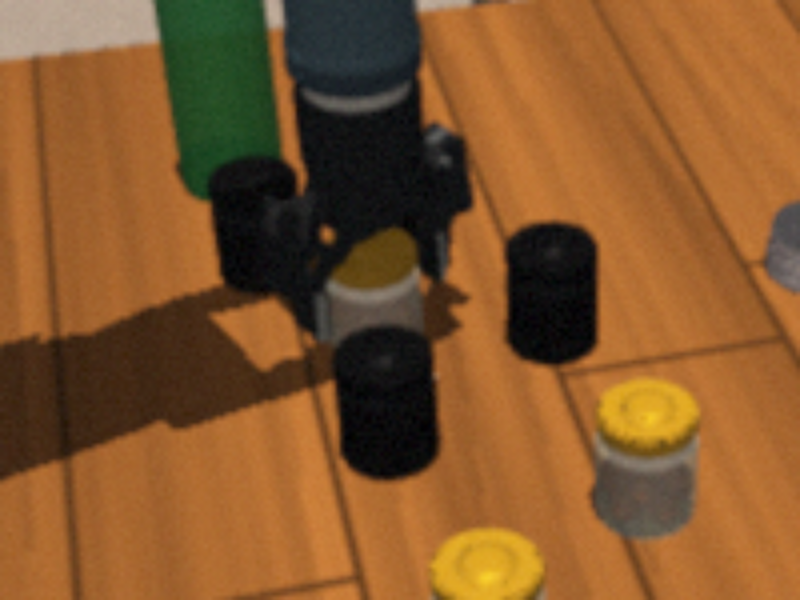

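The jar is centred between the open fingers (lid at about (320,350) in the wrist view), and nothing is touching. I'm closing gently.

>>> servo_tool(increments=[[0.75,0,0,0,0],[0.7,0,0,0,0],[0.6,0,0,0,0],[0.5,0,0,0,0],[0.5,0,0,0,0],[0.5,0,0,0,0],[0.5,0,0,0,0]], force=30)

```text
clock: 20.4
tool_pos: [0.4448, 0.3017, 0.0206]
orientation: [-0.0, 0.517, 0.856, 0.004]
contact_force: [-0.1, -0.2, 4.9]
opening: 0.0592
```

>>> servo_tool(increments=[[0.5,0,0,0.5,0],[0.5,0,0,1,0],[0.5,0,0,1,0],[0.5,0,0,1,0]])

```text
clock: 20.73
tool_pos: [0.4451, 0.3019, 0.0312]
orientation: [0.0, 0.517, 0.856, 0.004]
contact_force: [-0.2, 0.9, -2.6]
opening: 0.0591
```

>>> servo_tool(increments=[[0.5,0,0,2,0],[0.5,0,0,4.5,0],[0.5,0,0,7,0],[0.5,0,0,9.5,0],[0.5,0,0,11.5,0],[0.5,0,0,13,0],[0.5,0,0,13,0],[0.5,0,0,13,0]])

```text
clock: 21.4
tool_pos: [0.4453, 0.302, 0.1614]
orientation: [0.001, 0.517, 0.856, 0.005]
contact_force: [-0.5, -0.5, -3.2]
opening: 0.0591
```

>>> servo_tool(increments=[[0.5,0.2,-1,0,0],[0.5,0.6,-3,0,0],[0.5,1,-5.5,0,0],[0.5,1.5,-8.5,0,0],[0.5,2.1,-11.5,0,0],[0.5,2.7,-14.5,0,0],[0.5,3.3,-17.5,0,0],[0.5,3.8,-20.5,0,0],[0.5,4.4,-23.5,0,0],[0.5,4.9,-26.5,0,0],[0.5,5.5,-29.5,0,0],[0.5,6,-32.5,0,0],[0.5,6.6,-35.5,0,0],[0.5,7.1,-38,0,0],[0.5,7.5,-40,0,0],[0.5,7.8,-41.5,0,0],[0.5,8,-42,0,0],[0.5,8,-42,0,0],[0.5,8,-42,0,0]])

```text
clock: 22.98
tool_pos: [0.5247, -0.1173, 0.1605]
orientation: [-0.0, 0.517, 0.856, 0.005]
contact_force: [-0.8, 0.6, -2.6]
opening: 0.0592
```

>>> servo_tool(increments=[[0.5,0.2,-1,0,0],[0.5,0.6,-3.5,0,0],[0.5,1,-6,0,0],[0.5,1.5,-9,0,0],[0.5,2,-12,0,0],[0.5,2.6,-15,0,0],[0.5,3.2,-18,0,0],[0.5,3.6,-20.5,0,0],[0.5,3.9,-22,0,0],[0.5,4,-22.5,0,0],[0.5,4,-22.5,0,0],[0.5,4,-22.5,0,0]])

```text
clock: 23.98
tool_pos: [0.5646, -0.341, 0.1601]
orientation: [-0.001, 0.516, 0.856, 0.005]
contact_force: [-0.5, 0.8, -2.9]
opening: 0.0589
```

```bash
python3 - <<'E'
from h import *
q,d=snapshot("side"); cv2.imwrite("pics/side6.png",q[:,:,::-1]); p,d=snapshot("wrist"); cv2.imwrite("pics/wrist6.png",p[:,:,::-1])
W=cloud(d,camera_info("wrist")); s=robot.state(); print(s['tool_pos'],s['orientation'],s['contact_force'])
m=(W[...,2]>.062)&(W[...,2]<.078); q=W[m]; print(len(q),np.percentile(q,[1,99],axis=0),)
m=(abs(W[...,2]-.008)<.006); q=W[m]; print(len(q),np.percentile(q,[5,50,95],axis=0))
E
```

```text
[ 0.56474188 -0.34061146  0.16038038] [-8.08755189e-04  5.16113883e-01  8.56504329e-01  5.11270769e-03] [-0.48344454  0.23323437 -2.78384412]
18777 [[ 0.41201207 -0.45057702  0.06236008]
 [ 0.7170142  -0.22379111  0.07178148]]
63429 [[ 0.43017723 -0.4217935   0.00698435]
 [ 0.52044544 -0.30569225  0.00827024]
 [ 0.69061163 -0.23958055  0.00946976]]
```

View pics/side6.png

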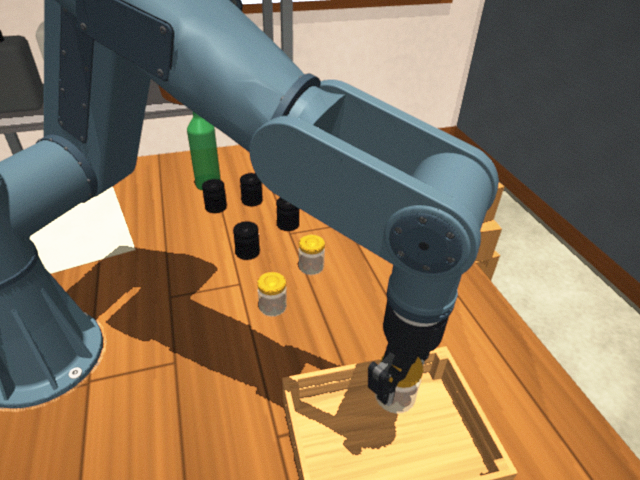

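View pics/wrist6.png

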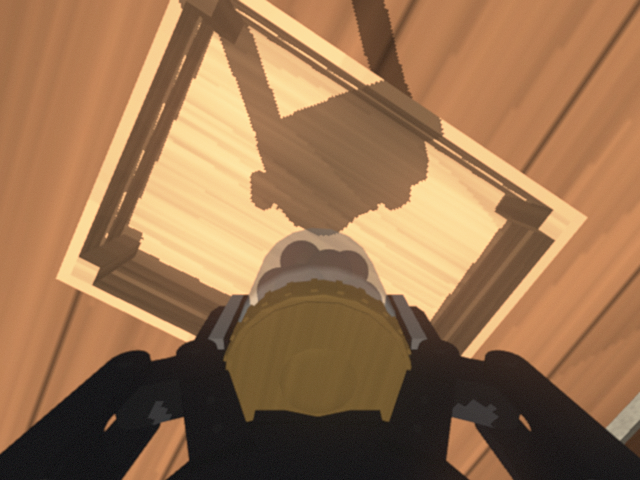

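The jar hangs upright over the middle of the crate (side view (398,390)) and the crate floor measures 8 mm. I'm lowering it.

>>> servo_tool(increments=[[0.5,0,0,-1.5,0],[0.5,0,0,-3.5,0],[0.5,0,0,-5.5,0],[0.5,0,0,-7.5,0],[0.5,0,0,-9,0],[0.5,0,0,-10.5,0],[0.5,0,0,-11.5,0],[0.5,0,0,-12.2,0],[0.5,0,0,-12.5,0],[0.5,0,0,-12.5,0],[0.5,0,0,-12.5,0],[0.5,0,0,-12.5,0]])

```text
clock: 25.08
tool_pos: [0.5654, -0.3412, 0.0365]
orientation: [0.0, 0.516, 0.857, 0.005]
contact_force: [-0.3, -0.1, -2.6]
opening: 0.0594
```

>>> servo_tool(increments=[[0.5,0,0,-0.05,0],[0.5,0,0,-0.1,0],[0.5,0,0,-0.15,0],[0.5,0,0,-0.15,0],[0.5,0,0,-0.15,0]])

```text
clock: 25.5
tool_pos: [0.5653, -0.3412, 0.035]
orientation: [0.0, 0.516, 0.856, 0.005]
contact_force: [-0.3, -0.2, -2.6]
opening: 0.0594
```

>>> servo_tool(increments=[[0.5,0,0,-0.05,0],[0.5,0,0,-0.1,0],[0.5,0,0,-0.1,0]])

```text
clock: 25.75
tool_pos: [0.5653, -0.3411, 0.0338]
orientation: [-0.0, 0.516, 0.856, 0.005]
contact_force: [0.2, -0.6, -1.6]
opening: 0.059
```

>>> servo_tool(increments=[[0.5,0,0,-0.05,0],[0.5,0,0,-0.1,0],[0.5,0,0,-0.15,0],[0.5,0,0,-0.2,0],[0.5,0,0,-0.2,0],[0.5,0,0,-0.2,0]])

```text
clock: 26.25
tool_pos: [0.5652, -0.3411, 0.0318]
orientation: [-0.0, 0.516, 0.856, 0.005]
contact_force: [0.1, 0.4, -2.9]
opening: 0.0593
```

>>> servo_tool(increments=[[0.5,0,0,-0.05,0],[0.5,0,0,-0.1,0],[0.5,0,0,-0.1,0],[0.5,0,0,-0.1,0]])

```text
clock: 26.58
tool_pos: [0.5652, -0.3411, 0.0307]
orientation: [-0.0, 0.516, 0.856, 0.005]
contact_force: [0.3, 0.2, -3.1]
opening: 0.0595
```

>>> servo_tool(increments=[[0.5,0,0,-0.05,0],[0.5,0,0,-0.1,0],[0.5,0,0,-0.1,0],[0.5,0,0,-0.1,0]])

```text
clock: 26.92
tool_pos: [0.5652, -0.341, 0.0296]
orientation: [-0.0, 0.516, 0.857, 0.005]
contact_force: [0.6, -0.9, -2.2]
opening: 0.0591
```

>>> servo_tool(increments=[[0.5,0,0,-0.04,0],[0.5,0,0,-0.06,0],[0.5,0,0,-0.06,0]])

```text
clock: 27.17
tool_pos: [0.5651, -0.341, 0.029]
orientation: [-0.0, 0.516, 0.857, 0.005]
contact_force: [-0.0, -0.4, -2.7]
opening: 0.0592
```

>>> servo_tool(increments=[[0.5,0,0,-0.04,0],[0.5,0,0,-0.06,0],[0.5,0,0,-0.06,0]])

```text
clock: 27.42
tool_pos: [0.5652, -0.341, 0.0288]
orientation: [-0.0, 0.516, 0.857, 0.005]
contact_force: [-1.1, 2.5, 2.7]
opening: 0.0593
```

>>> servo_tool(increments=[[0.5,0,0,-0.04,0],[0.5,0,0,-0.06,0],[0.5,0,0,-0.06,0]])

```text
clock: 27.67
tool_pos: [0.5652, -0.341, 0.0288]
orientation: [-0.0, 0.516, 0.857, 0.005]
contact_force: [-3.1, 3.0, 4.9]
opening: 0.059
```

Touchdown: the force went from −2.7 to +4.9 N at TCP 0.0288. Releasing.

>>> servo_tool(increments=[[0.72,0,0,0,0],[0.74,0,0,0,0],[0.78,0,0,0,0],[0.85,0,0,0,0],[1,0,0,0,0],[1,0,0,0,0],[1,0,0,0,0],[1,0,0,0,0]])

```text
clock: 28.33
tool_pos: [0.5652, -0.341, 0.0287]
orientation: [-0.0, 0.516, 0.857, 0.005]
contact_force: [-0.2, -0.6, 0.5]
opening: 0.0856
```

>>> servo_tool(increments=[[1,0,0,1,0],[1,0,0,3,0],[1,0,0,6,0],[1,0,0,9,0],[1,0,0,12,0],[1,0,0,15,0],[1,0,0,18,0],[1,0,0,20,0],[1,0,0,20,0],[1,0,0,20,0]])

```text
clock: 29.17
tool_pos: [0.566, -0.3416, 0.2314]
orientation: [0.002, 0.516, 0.857, 0.005]
contact_force: [0.1, 0.4, -0.3]
opening: 0.0853
```

```bash
python3 - <<'E'
from h import *
p,d=snapshot("wrist"); ci=camera_info("wrist"); cv2.imwrite("pics/wrist7.png",p[:,:,::-1]); W=cloud(d,ci)
print(robot.state()['tool_pos'])
r=np.hypot(W[...,0]-.565,W[...,1]+.341); R=(r<.05)&(W[...,2]>.075)&(W[...,2]<.1)
q=W[R]; c=cv2.minEnclosingCircle(q[:,:2].astype(np.float32)); print(R.sum(),c,np.percentile(q[:,2],[5,50,95]))
m=np.hypot(W[...,0]-c[0][0],W[...,1]-c[0][1])<.008; print('button',np.median(W[m][:,2]))
t=q[(np.hypot(q[:,0]-c[0][0],q[:,1]-c[0][1])<.027)&(np.hypot(q[:,0]-c[0][0],q[:,1]-c[0][1])>.019)]
A=np.c_[t[:,:2]-t[:,:2].mean(0),np.ones(len(t))]; print('tilt',np.linalg.lstsq(A,t[:,2],rcond=None)[0])
for n in ["scene","side"]:
    p,d=snapshot(n); W=cloud(d,camera_info(n)); cv2.imwrite(f"pics/{n}7.png",p[:,:,::-1])
    for nm,J in dict(j2=(.567,.1042),j1=(.4535,.005),b1=(.433,.193),b2=(.5545,.275),b3=(.4845,.4065),b4=(.3837,.4015),old=(.4435,.3)).items():
        r=np.hypot(W[...,0]-J[0],W[...,1]-J[1]); R=(r<.037)&(W[...,2]>.068)&(W[...,2]<.09); m=(r<.008)&(W[...,2]>.06)
        print(n,nm,R.sum(),np.round(cv2.minEnclosingCircle(W[R][:,:2].astype(np.float32))[0],4) if R.sum() else None,np.median(W[m][:,2]) if m.sum() else None)
E
```

```text
[ 0.56513529 -0.34092989  0.22921185]
3427 ((0.5623155236244202, -0.33797314763069153), 0.029679641127586365) [0.0789649  0.08073999 0.08195341]
button 0.3132897221190137
tilt [-0.00236406  0.00015218  0.08076338]
scene j2 301 [0.5682 0.1049] 0.08046514557027729
scene j1 273 [0.4539 0.0027] 0.07964408922302046
scene b1 228 [0.4328 0.1916] 0.07900814294424402
scene b2 260 [0.5558 0.2784] 0.07938005690724714
scene b3 211 [0.4844 0.407 ] 0.07896597432763292
scene b4 193 [0.3862 0.4024] 0.07952449348385215
scene old 0 None None
side j2 384 [0.5685 0.1043] 0.08051778186633585
side j1 499 [0.4541 0.006 ] 0.08065557428366671
side b1 355 [0.4328 0.1941] 0.08078598979500384
side b2 288 [0.5558 0.2755] 0.08082294144683666
side b3 244 [0.4856 0.4088] 0.08039716548955961
side b4 260 [0.3839 0.4001] 0.08095824082534114
side old 0 None None
```

View pics/wrist7.png

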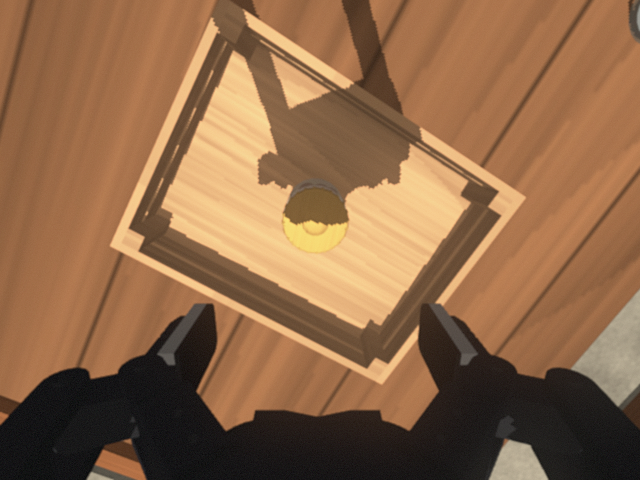

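View pics/scene7.png

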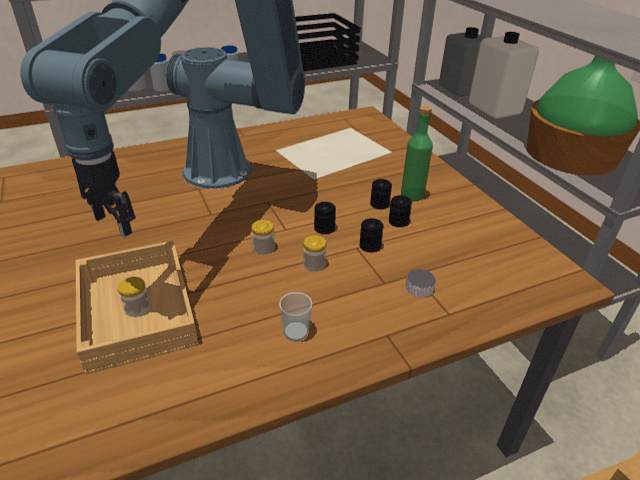

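The jar stands upright in the crate (wrist view (315,218)). Its tilt is negligible, and the highest lid reading is 0.082, where a popped-out button would read 0.087. The other jars and bystanders stand where they did. Handing in.

```bash
python3 - <<'E'
from h import *
print(robot.finish_job())
E
```

```text
the job is handed in; nothing more can be done
None
```

I found the jar that had lost its vacuum, set it upright in the crate and handed the job in at about 29 s of the 72 s allowed. The hand-in gave no verdict.

**What each lid did**

| Jar | Position (m) | Feel of the button | Result |
|---|---|---|---|
| 1 | (0.453, 0.005) | climbed softly to about 3.3 N, then a hard stop about 1.6 mm down | sound |
| 2 | (0.567, 0.104) | climbed firmly to 7.6 N at about 0.8 mm, about 10 N/mm | sound |
| 3 | (0.443, 0.301), among the black jars | peaked at about 5.5 N near 1.1 mm, fell to nothing, ran in to 3.6 mm and stayed in | lost its vacuum |

**Placing:** I carried jar 3 over the bench and lowered it to the middle of the crate floor, with about 5 N at touchdown. I then opened the fingers and moved clear.

**Last checks**
- **Jar 3:** it stands upright, and the lid's top reads 0.082 m. A popped-out button would read 0.087 m, so it is still in.
- **Sound jars:** their buttons are still up. Jar 1 has not moved. Jar 2 may have shifted by about 1 mm, which is within camera error; up to 4 N of side force built up on it while I pressed.
- **Black jars and bystanders:** the black jars measure where they were. The bottle, glass and lid stack look unmoved in the final picture, but I did not re-measure them.
- **Failed check:** one automatic reading of jar 3's button height after placing (0.313 m) was useless because it picked up the gripper. I relied on the lid readings instead.

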